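# Take the strainer out of the coolant tank's filler neck

## Robot

A 6-joint arm with a two-finger parallel gripper is mounted at the origin on the work surface. World frame = base frame: x ahead of the robot, y to its left, z up, the work surface at z = 0. Lengths are in m, angles in rad, forces in N, time in s.
With the tool pointing down it reaches from about 0.325 to 0.875 m from the base axis. Payload 4.4 kg.
Tool frame: the origin (TCP) lies at the very end of the fingers, on their centre line; the grasp point (between the pads) lies 19 mm behind it; z points along the fingers, y is the direction in which the jaws open and shut (so a half turn about z gives the same grasp; the last joint's range is limited). The gripper opens to 85 mm and grips with 20 to 120 N. Pads are 22 mm wide; open, the fingers measure 114 mm over their backs; the gripper's body (76 mm by 85 mm) begins 54 mm behind the grasp point. The pads swing forward as they close: fully open they stand 13 mm farther back than shut.
Start: joints at [-1.403, 0.207, 1.542, -0, 1.393, -0.15], TCP at [0.18, -0.546, 0.231] pointing down, gripper open.
Joint ranges: [-2.73, 2.73], [-0.86, 2.22], [0.23, 2.46], [-1.11, 4.25], [0.08, 2.63], [-2.82, 2.82]. Speed limits (rad/s): [2.79, 2.79, 3.14, 3.14, 3.14, 3.14].

## Interface

Orientations are given as a unit quaternion [w, x, y, z].
In Python, from bench import status, vision, sign_off gives the robot as it stands. The module is installed in compiled form; this text tells all that it offers.
- The arm moves only by the tool play_rows, never from a script. Its argument "targets" is a list of rows, each a list of 3 entries, a list of its own where there are three numbers: the shift along the tool's x, y, z in cm, then the turn, a rotation vector about the tool's x, y, z in rad, then the closure, from -1 (fully open) to 1 (shut). A call has 1 to 20 rows; each row is the pose to reach, as a shift and turn from the pose commanded when the call began, along the tool's axes at that moment; what a row does not reach only later rows make up. A row lasts 1/10 s, in which the tool goes at most 50 mm and 8.59 degrees, less where a joint would pass 70% of its speed; a pose out of reach is approached as far as the arm can. A call with a gripper value outside its range is refused whole. The fingers move at their own pace and stop on an object; "newtons" is the grip in N (left out, the last holds). Time passes only in rows, so rows that repeat a pose let the fingers close. It gives the time, the measured TCP pose, the force and the opening at its end, in the units of the state.
- status.get_state(): the state, without advancing time (a new reading comes with each control period).
- vision.get_image(name): name is "scene" or "top"; returns the picture (400x640x3 uint8, red, green, blue); there is no depth.
- vision.camera_model(name): a dict with "fx", "fy", "cx", "cy" (pixels), "k1" (the pictures are not rectified: a ray, as slopes to the right and down, at radius r is drawn at 1 + k1 r^2 times it, then the intrinsics apply), "eye" and "orientation" of the camera in the world. Camera axes: x right, y down, z forward; pixel columns grow to the right and rows downward; lengths in m; the calibration is good to about 2 mm. A picture is of the moment at which its call begins. camera_model takes no time and is no camera call.
- sign_off(): hands the job in, once; it reports no verdict.
The state is a dict: "clock": time; "joint_positions": joint angles; "joint_vel": joint speeds; "tau": joint torques, N m; "position": TCP position; "tool_rot": TCP orientation; "force": force on the tool from outside, world axes, zero at the start; "wrist_torque": the same for the moment, N m; "width": finger opening in m.
Only numpy, scipy, OpenCV 4.12 (cv2) and the standard library are available. Lean on these libraries where they do the work, as an engineer would, in place of code of your own. Each camera call takes 0.05 s, during which the arm holds its last target.

## Task

Open up the drill press's coolant tank for service: unscrew the red filler cap anticlockwise, without pulling or wrenching it against its thread, and stand it in the parts tray, knob upwards. Then lift the strainer basket out of the filler neck and stand it upright in the tray too. Leave the other things on the bench where they are.

Things in the scene. Friction and masses are not known exactly. Their poses are not given: they have to be found in the camera images.
- tank: Light grey steel coolant tank fixed to the bench, 200 x 300 mm (x, y), 124 mm high. Origin: centre of its underside, on the bench; z up. On top, 75 mm from the centre towards -y, is the filler neck with the red cap; 78 mm towards +y the grey pump motor, 92 mm across, its top 214 mm over the bench, with a terminal box reaching 73 mm from the motor's axis towards -x.
- neck (a point): Centre of the rim of the aluminium filler neck, 148 mm over the bench, with the tank's axes. The neck stands 24 mm proud of the tank's top, has a 38 mm bore and a coarse right-hand outside thread, 61 mm over the crests, rising 8 mm a turn. Under the cap the strainer hangs in the bore.
- cap: Red plastic screw cap, 80 g, 55 mm high, hollow, open below. Origin: on its axis at the skirt's lower edge, z up; screwed home it is 18.5 mm below point neck. Skirt 71 mm across, 25 mm high; above it a round fluted knob 46 mm across (25 to 55 mm over the origin). Three lugs inside run in the thread with 1 to 3 mm play up and down, 2 mm sideways. x axis: white line on the knob.
- cap_knob (a point): On the cap's axis 40 mm above its origin: mid-height of the knob, where to grip. The cap's x axis starts -0.3 to 1.1 rad from the tank's. Turned anticlockwise from above (yaw grows), almost without torque, it climbs up to 8 mm a turn and comes free once 5.2 rad past the tank's x axis (after 4.1 to 5.5 rad of turning; 1 rad more does no harm). Till then the thread holds it down.
- strainer: Steel strainer basket, 80 g, 61.5 mm high: cylinder 35 mm across, 45 mm long; on it a thin flange 45 mm across; on that a brass grip bar. Origin: centre of its flat bottom, on which it can stand; z up. It hangs loose in the neck by its flange, origin 45 mm below point neck, turned any way, hidden under the cap. It must rise 45 mm to leave the bore, with 1.5 mm play all round.
- strainer_grip (a point): Centre of the strainer's brass grip bar, 54.5 mm above the strainer's origin, with the strainer's axes. The bar is 26 mm long (x), 10 mm thick (y) and 14 mm high (z), standing on the flange.
- tray: Blue-grey sheet-steel parts tray with a black mat, fixed to the bench, 190 x 250 mm (x, y) outside, walls 4 mm thick and 30 mm high. Origin: centre of its underside, on the bench; things stand in it 4 mm above the bench.
- chuck_key: Steel T-shaped chuck key, 95 mm long, lying on the bench beyond the work; a bystander.
- v_block: Steel V-block 70 x 45 x 38 mm standing on the bench beyond the work; a bystander.
- tin: Round green tin with a steel lid, 76 mm across and 54 mm high, on the bench beyond the work; a bystander.
Things that resemble listed ones, but are neither listed nor needed, are in the scene too. Of the things that look like the cap, the middle-sized one is meant.

How it is judged:
On the way, in this order (a step that is already met when the one before it is completed fails the run):
1. the cap is off its thread and clear of the neck, the strainer still hanging in the neck (z of cap in the frame of neck above 0.003 m and distance between strainer_grip and neck below 0.025 m), for 0.1 s.
2. the cap stands in the tray, knob up (angle between cap's own z axis and vertical below 0.15 rad and z of cap in the frame of tray below 0.02 m and x of cap in the frame of tray between -0.062 and 0.062 m and y of cap in the frame of tray between -0.092 and 0.092 m and linear speed of cap below 0.03 m/s), for 0.2 s.
3. the strainer is drawn up out of the neck (z of strainer in the frame of neck above 0.003 m), for 0.1 s.
At the end, for the whole second after the job is handed in: The cap stands inside the tray on its skirt, knob up, and the strainer stands inside the tray on its bottom, grip bar up (each within 0.15 rad of upright, its lower end less than 20 mm over the tray's underside, within the walls); both are let go and at rest (angle between each of cap, strainer's own z axis and vertical below 0.15 rad and z of each of cap, strainer in the frame of tray below 0.02 m and x of cap in the frame of tray between -0.062 and 0.062 m and y of cap in the frame of tray between -0.092 and 0.092 m and x of strainer in the frame of tray between -0.077 and 0.077 m and y of strainer in the frame of tray between -0.107 and 0.107 m and linear speed of each of cap, strainer below 0.02 m/s); the robot touches nothing.
It fails at once if the cap is wrenched or pulled against its thread: more than 60 N between cap and tank (contact force between cap and tank above 60 N).
It fails at once if the chuck key is disturbed: moved by more than 30 mm (distance of chuck_key from where it was at the start of the episode above 0.03 m).
It fails at once if the V-block is disturbed: moved by more than 30 mm (distance of v_block from where it was at the start of the episode above 0.03 m).
It fails at once if the tin is disturbed: moved by more than 30 mm (distance of tin from where it was at the start of the episode above 0.03 m).
It also fails if it takes over 70 s, if anything falls off the work surface, if the arm or the gripper's body presses on something with over 40 N, if the wrist force passes 120 N, or if a joint passes its speed limit or range.

## Working session

There is one attempt and no reset: what is moved stays moved. The work goes in short steps, Python scripts to look and compute and a tool call to move; the robot and the scene stay as the last step left them, time stands still between calls to the robot, and variables do not carry over. Pictures are saved under pics/ and viewed, and the job is handed in when it is done.

Besides the shell and the picture viewer there is one more tool, called after "Request:" as name([rows], argument=value, ...), one row to a line, values as JSON. play_rows: Moves the arm, as the interface text tells. Its arguments: {"type":"object","properties":{"targets":{"type":"array"},"newtons":{"type":"number"}},"required":["targets"]}

```bash
mkdir -p pics; ls; python3 - <<'E'
from bench import status, vision
import cv2
print(status.get_state())
for n in("scene","top"):
    im=vision.get_image(n); cv2.imwrite(f"pics/{n}0.png",im[:,:,::-1]); print(vision.camera_model(n))
E
```

```text
pics
{'clock': 0.0, 'joint_positions': array([-1.40351925e+00,  2.07432931e-01,  1.54297805e+00,  2.12619221e-05,
        1.39348339e+00, -1.50548379e-01]), 'joint_vel': array([ 1.62887021e-03, -2.45985994e-04, -2.49829076e-04,  5.10870476e-05,
       -3.61519532e-04, -8.11147639e-04]), 'tau': array([-1.72692908e-03, -3.83038366e+01, -2.91598839e+01, -3.92628917e-04,
        1.07027718e-02,  6.34544961e-06]), 'position': array([ 0.17952942, -0.54545323,  0.23010699]), 'tool_rot': array([-1.15090665e-03,  9.87399567e-01,  1.58242758e-01,  8.35673705e-07]), 'force': array([-0.71453785, -0.08135391, -0.46386299]), 'wrist_torque': array([-0.01846465, -0.04057723, -0.00769126]), 'width': 0.08531604391714123}
{'fx': 406.9121637742033, 'fy': 406.9121637742033, 'cx': 329.3777886119239, 'cy': 206.7128193141926, 'k1': -0.004641337003740075, 'eye': array([1.26695102, 0.35717754, 0.72961594]), 'orientation': array([-0.23890215,  0.44477043,  0.76825717, -0.39355552])}
{'fx': 406.0472463347652, 'fy': 406.0472463347652, 'cx': 310.7844776826047, 'cy': 197.81680023898238, 'k1': 0.004082641953035053, 'eye': array([ 0.34480601, -0.07507943,  1.01464995]), 'orientation': array([ 0.06947036, -0.69960078,  0.70880429, -0.0576984 ])}
```

View pics/scene0.png

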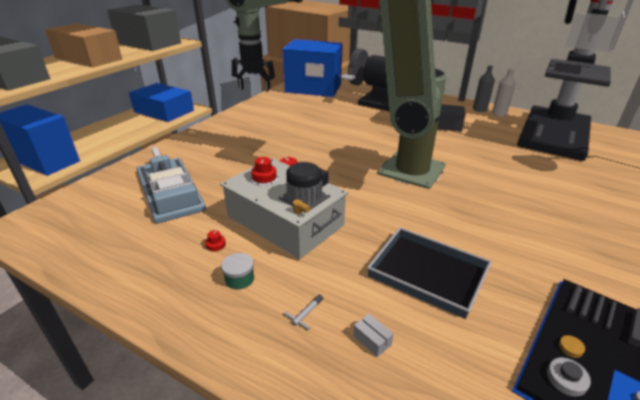

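View pics/top0.png

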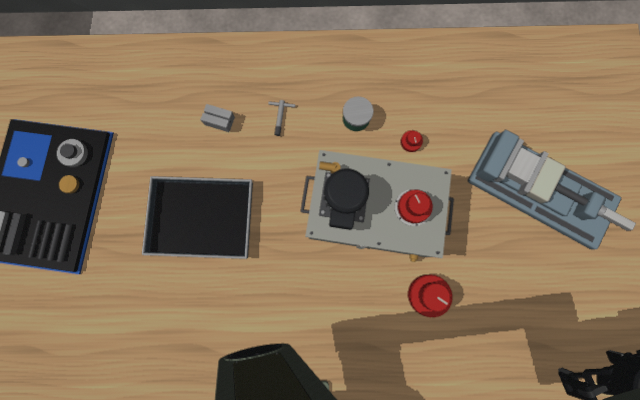

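Red cap-like things in the top view: small (412,141) and large (431,295), both lying on the bench, and a middle-sized one (415,206) screwed on the tank. The last fits both in size and in place. I'll confirm it in an enlarged crop and measure it.

```bash
cat > h.py <<'E'
import numpy as np, cv2
from scipy.spatial.transform import Rotation as R
from bench import status, vision
def cam(n):
    m=vision.camera_model(n); q=m["orientation"]; return m,R.from_quat([q[1],q[2],q[3],q[0]]).as_matrix(),np.array(m["eye"])
def ray(n,u,v):
    m,M,e=cam(n); d=np.array([(u-m["cx"])/m["fx"],(v-m["cy"])/m["fy"]]); s=d.copy()
    for _ in range(8): s=d/(1+m["k1"]*(s@s))
    return e,M@np.array([s[0],s[1],1])
def onz(n,u,v,z):
    e,d=ray(n,u,v); return e+d*(z-e[2])/d[2]
def proj(n,p):
    m,M,e=cam(n); c=M.T@(np.array(p)-e); s=c[:2]/c[2]; s=s*(1+m["k1"]*(s@s)); return s[0]*m["fx"]+m["cx"],s[1]*m["fy"]+m["cy"]
def tri(ua,ub):
    e1,d1=ray("scene",*ua); e2,d2=ray("top",*ub); d1/=np.linalg.norm(d1); d2/=np.linalg.norm(d2)
    A=np.stack([d1,-d2],1); t=np.linalg.lstsq(A,e2-e1,rcond=None)[0]; a=e1+t[0]*d1;b=e2+t[1]*d2
    return (a+b)/2,np.linalg.norm(a-b)
def snap(n,name):
    im=vision.get_image(n)[:,:,::-1].copy(); cv2.imwrite(f"pics/{name}.png",im); return im
def crop(im,x0,y0,x1,y1,s,name):
    cv2.imwrite(f"pics/{name}.png",cv2.resize(im[y0:y1,x0:x1],None,fx=s,fy=s,interpolation=cv2.INTER_CUBIC))
def red(im):
    b,g,r=[im[:,:,i].astype(int) for i in range(3)]; return ((r>90)&(r>2*g)&(r>2*b)).astype(np.uint8)
E
python3 - <<'E'
from h import *
t=cv2.imread("pics/top0.png"); s=cv2.imread("pics/scene0.png")
crop(t,290,140,470,260,4,"c_tank"); crop(s,210,130,360,260,4,"c_tank_s"); crop(t,135,165,265,270,5,"c_tray")
for n,im in(("top",t),("scene",s)):
    k,l,st,c=cv2.connectedComponentsWithStats(red(im))
    for i in range(1,k):
        if st[i,4]>20: print(n,st[i],c[i].round(1))
E
```

```text
top [401 131  22  20 313] [411.3 140.2]
top [398 190  34  33 814] [415.1 205.9]
top [ 408  275   44   42 1330] [430.3 295.6]
scene [340   0  17   5  75] [348.    1.8]
scene [361   0  17   8 113] [369.4   2.8]
scene [432   5  16  10 145] [439.4   9.5]
scene [453   7  22  11 197] [463.6  12.1]
scene [252 157  24  26 493] [263.3 170. ]
scene [280 157  17   9  95] [289.  160.7]
scene [205 231  20  20 315] [214.6 241. ]
```

View pics/c_tank.png

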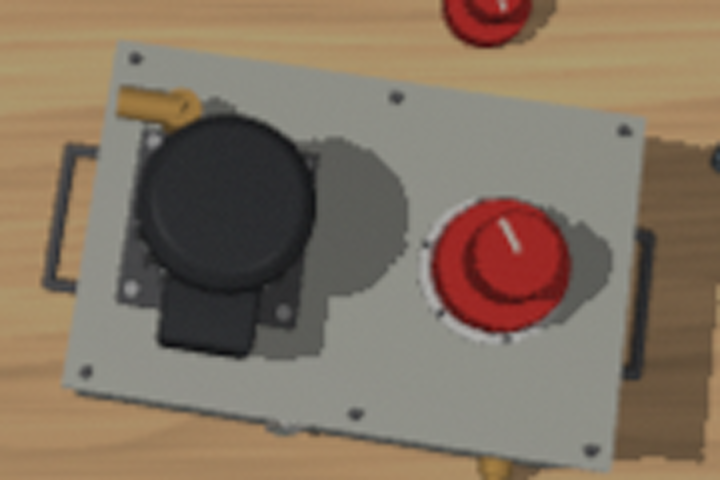

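View pics/c_tank_s.png

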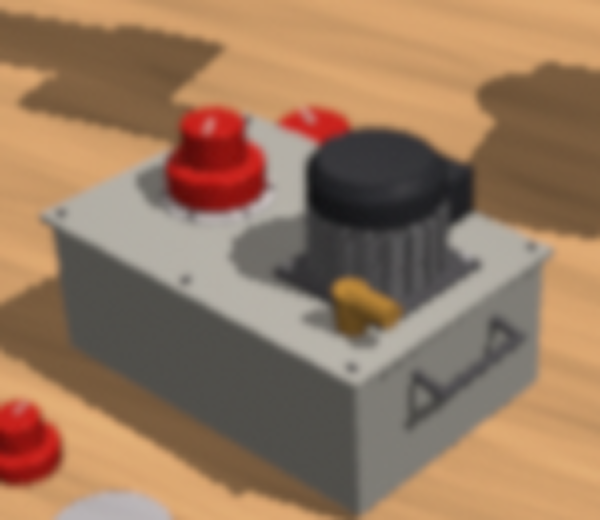

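View pics/c_tray.png

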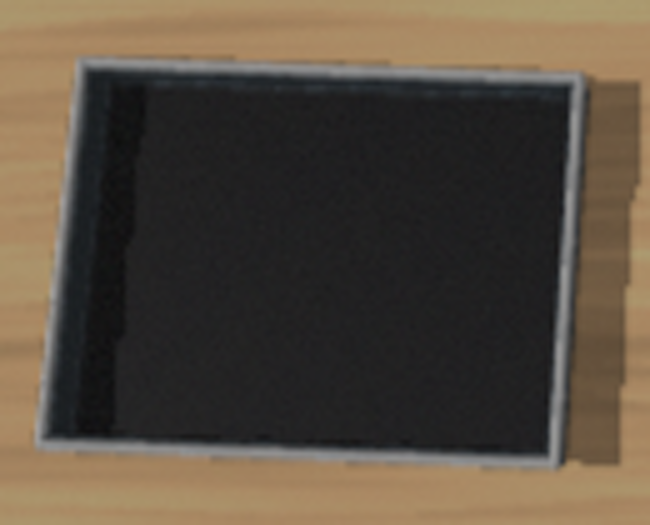

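Confirmed: the middle-sized red cap sits on the tank's neck at (415,206) in the top view, with its knob-top centre near (418.5,202.5). The other two are loose on the bench.

```bash
python3 - <<'E'
from h import *
g=lambda x,y,x0,y0,s:((x+.5)/s-.5+x0,(y+.5)/s-.5+y0)
C=[onz("top",*g(x,y,290,140,4),.124)[:2] for x,y in((118,42),(645,118),(608,470),(64,388))]
C=np.array(C); c=C.mean(0)
print("tank",C.round(4).tolist(),c, [np.linalg.norm(C[i]-C[(i+1)%4]).round(4) for i in range(4)])
dx=(C[0]+C[1]-C[2]-C[3]); yt=np.arctan2(dx[1],dx[0]); dy=(C[0]+C[3]-C[1]-C[2]); print("yaw",yt,np.arctan2(-dy[0],dy[1]))
Yt=np.arctan2(dx[1]-dy[0]*1, dx[0]+dy[1]); print(Yt)
n=c+(-.075)*np.array([-np.sin(Yt),np.cos(Yt)]); print("neck from tank",n)
a=onz("top",*g(517,252,290,140,4),.1845);b=onz("top",*g(502,220,290,140,4),.1845)
print("knob top c",a,"line",np.arctan2(*(b-a)[1::-1]))
# knob-top corroboration by two views: scene crop ellipse centre (212,124)
print(tri(g(213,123,210,130,4),g(515,250,290,140,4)))
# predict
print([np.round((np.array(proj("top",[*n,z]))-(290,140))*4,0) for z in(.1545,.1845)],[np.round((np.array(proj("scene",[*n,z]))-(210,130))*4,0) for z in(.1545,.1845)])
T=np.array([onz("top",*g(x,y,135,165,5),.03)[:2] for x,y in((78,60),(586,74),(560,466),(36,446))]); c=T.mean(0)
dx=(T[0]+T[1]-T[2]-T[3]); dy=(T[0]+T[3]-T[1]-T[2])
print("tray",T.round(4).tolist(),c,np.arctan2(dx[1]-dy[0],dx[0]+dy[1]),[np.linalg.norm(T[i]-T[(i+1)%4]).round(4) for i in range(4)])
E
```

```text
tank [[0.6172, -0.0814], [0.5679, -0.3762], [0.3728, -0.3421], [0.4208, -0.0488]] [ 0.49465504 -0.2121311 ] [np.float64(0.2989), np.float64(0.198), np.float64(0.2972), np.float64(0.1991)]
yaw -0.16863820874943697 -0.16395562963778715
-0.16582793113712396
neck from tank [ 0.48227487 -0.28610225]
knob top c [ 0.48268493 -0.28500696  0.1845    ] line 0.37920761673623365
(array([ 0.48413791, -0.28459895,  0.18122219]), np.float64(0.0005944583715027264))
[array([504., 261.]), array([518., 251.])] [array([214., 153.]), array([211., 116.])]
tray [[0.5841, 0.3421], [0.573, 0.0868], [0.3797, 0.0965], [0.3925, 0.351]] [0.48233364 0.219098  ] -0.04751328713932226 [np.float64(0.2555), np.float64(0.1935), np.float64(0.2548), np.float64(0.1919)]
```

```bash
cat >> h.py <<'E'
def go(x,y,z,yaw=None):
    s=status.get_state(); q=s["tool_rot"]; M=R.from_quat([q[1],q[2],q[3],q[0]])
    a=np.arctan2(M.as_matrix()[1,0],M.as_matrix()[0,0])
    if yaw is None: yaw=a
    T=R.from_euler('z',yaw)*R.from_euler('x',np.pi)
    print("pos",s["position"].round(4),"yaw",a.round(3),"q",s["joint_positions"].round(3),"F",s["force"].round(1),"w",s["width"].round(4),"t",s["clock"])
    print("shift cm",(M.inv().apply(np.array([x,y,z])-s["position"])*100).round(2),"turn",(M.inv()*T).as_rotvec().round(3))
E
python3 -c "
from h import *
go(.4825,-.2855,.25,-1.55)"
```

```text
Traceback (most recent call last):
  File "h.py", line 29, in go
    print("pos",s["position"].round(4),"yaw",a.round(3),"q",s["joint_positions"].round(3),"F",s["force"].round(1),"w",s["width"].round(4),"t",s["clock"])
                                                                                                                      ^^^^^^^^^^^^^^^^
AttributeError: 'float' object has no attribute 'round'
```

```bash
sed -i 's/s\["width"\].round(4)/round(s["width"],4)/' h.py
python3 -c "
from h import *
go(.4825,-.2855,.25,-1.55)"
```

```text
pos [ 0.1795 -0.5455  0.2302] yaw 0.318 q [-1.404  0.207  1.543 -0.     1.393 -0.15 ] F [ 0.5 -0.3  0.6] w 0.0852 t 0.1
shift cm [ 36.91 -15.24  -1.94] turn [-0.002  0.002  1.868]
```

Request:
play_rows([
  [[0,0,-2],[0,0,0.3],-1],
  [[36.9,-15.2,-2],[0,0,1.87],-1],
  [[36.9,-15.2,-2],[0,0,1.87],-1],
  [[36.9,-15.2,-2],[0,0,1.87],-1],
  [[36.9,-15.2,-2],[0,0,1.87],-1],
  [[36.9,-15.2,-2],[0,0,1.87],-1],
  [[36.9,-15.2,-2],[0,0,1.87],-1],
  [[36.9,-15.2,-2],[0,0,1.87],-1],
  [[36.9,-15.2,-2],[0,0,1.87],-1],
  [[36.9,-15.2,-2],[0,0,1.87],-1],
  [[36.9,-15.2,-2],[0,0,1.87],-1],
  [[36.9,-15.2,-2],[0,0,1.87],-1],
  [[36.9,-15.2,-2],[0,0,1.87],-1],
  [[36.9,-15.2,-2],[0,0,1.87],-1],
  [[36.9,-15.2,-2],[0,0,1.87],-1],
  [[36.9,-15.2,-2],[0,0,1.87],-1],
  [[36.9,-15.2,-2],[0,0,1.87],-1],
], newtons=25)

```text
clock: 1.8
position: [0.4826, -0.2866, 0.2512]
tool_rot: [0.0, 0.714, -0.7, -0.0]
force: [0.4, 0.0, 0.1]
width: 0.0856
```

```bash
python3 -c "
from h import *
go(.4825,-.2855,.158,-1.55)
crop(snap('top','t1'),340,120,500,250,4,'t1c');crop(snap('scene','s1'),200,70,360,220,4,'s1c')"
```

```text
pos [ 0.4826 -0.2866  0.2512] yaw -1.551 q [-0.69   0.163  1.552 -0.     1.428  2.432] F [0.4 0.  0.1] w 0.0856 t 1.8
shift cm [-0.11  0.    9.32] turn [ 0.     0.    -0.001]
```

View pics/s1c.png

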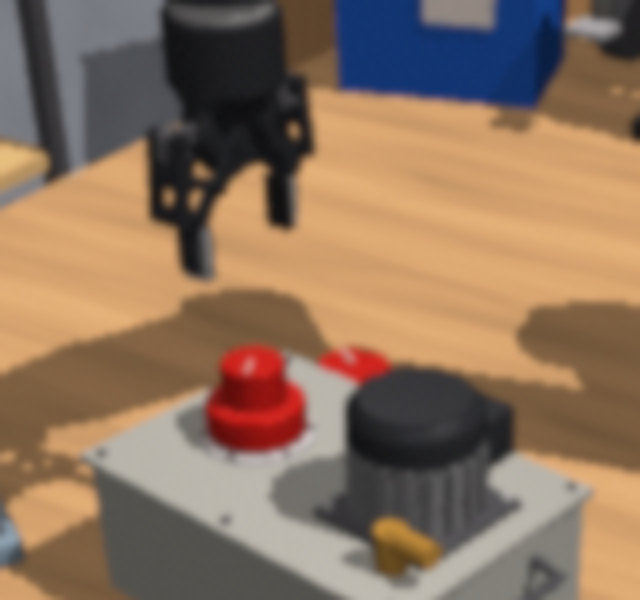

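Request:
play_rows([
  [[-0.1,0,3],[0,0,0.1],-1],
  [[-0.1,0,6],[0,0,0.2],-1],
  [[-0.1,0,8],[0,0,0.2],-1],
  [[-0.1,0,9.2],[0,0,0.2],-1],
  [[-0.1,0,9.2],[0,0,0.2],-1],
  [[-0.1,0,9.2],[0,0,0.2],-0.3],
  [[-0.1,0,9.2],[0,0,0.2],0],
  [[-0.1,0,9.2],[0,0,0.2],1],
  [[-0.1,0,9.2],[0,0,0.2],1],
  [[-0.1,0,9.2],[0,0,0.2],1],
  [[-0.1,0,9.2],[0,0,0.2],1],
], newtons=25)

```text
clock: 3.0
position: [0.4835, -0.2863, 0.1611]
tool_rot: [0.0, -0.64, 0.768, -0.002]
force: [0.4, 0.7, 6.4]
width: 0.0449
```

```bash
python3 -c "
from h import *
go(.4825,-.2855,.158,-1.75);print(status.get_state()['wrist_torque'])
crop(snap('top','t2'),340,120,500,250,4,'t2c');crop(snap('scene','s2'),200,90,340,220,5,'s2c')"
```

```text
pos [ 0.4835 -0.2863  0.1611] yaw -1.752 q [-0.689  0.244  1.648 -0.     1.246  2.634] F [0.4 0.7 6.4] w 0.0449 t 3.0
shift cm [-0.06  0.12  0.31] turn [-0.003 -0.002 -0.002]
[ 0.07445018  0.14868455 -0.00043344]
```

View pics/s2c.png

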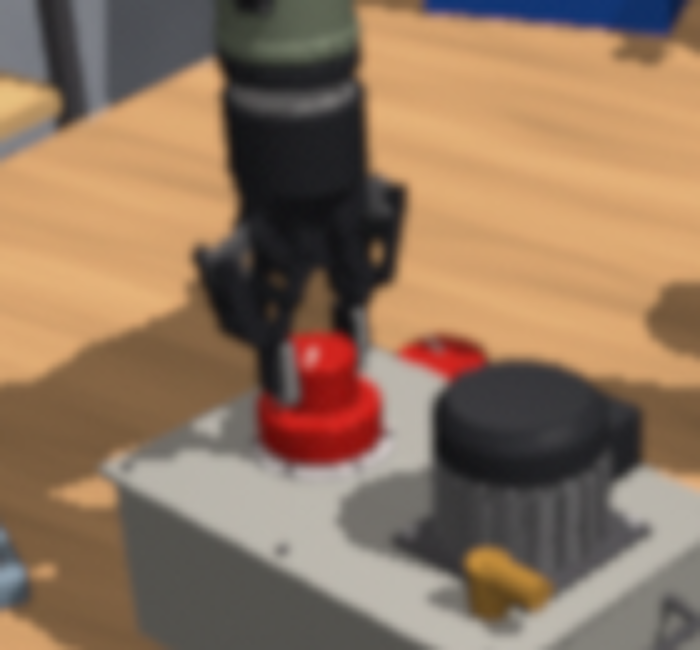

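The fingers are on the knob. I'll turn a little first and check the forces.

Request:
play_rows([
  [[0,0,-0.12],[0,0,0],1],
  [[0,0,-0.13],[0,0,-0.1],1],
  [[0,0,-0.15],[0,0,-0.2],1],
  [[0,0,-0.16],[0,0,-0.3],1],
  [[0,0,-0.17],[0,0,-0.4],1],
  [[0,0,-0.18],[0,0,-0.5],1],
  [[0,0,-0.19],[0,0,-0.6],1],
  [[0,0,-0.19],[0,0,-0.6],1],
])

```text
clock: 3.9
position: [0.4827, -0.2855, 0.1611]
tool_rot: [-0.0, 0.839, -0.545, 0.0]
force: [-0.5, -0.1, -0.0]
width: 0.0454
```

```bash
python3 -c "
from h import *
go(.4825,-.2855,.158);print(status.get_state()['wrist_torque'])
crop(snap('scene','s3'),200,90,340,220,5,'s3c')"
```

```text
pos [ 0.4827 -0.2855  0.1611] yaw -1.152 q [-0.688  0.244  1.648  0.     1.249  2.035] F [-0.5 -0.1 -0. ] w 0.0454 t 3.9
shift cm [-0.01  0.02  0.31] turn [-0. -0.  0.]
[ 0.00684953 -0.06134196  0.01887603]
```

View pics/s3c.png

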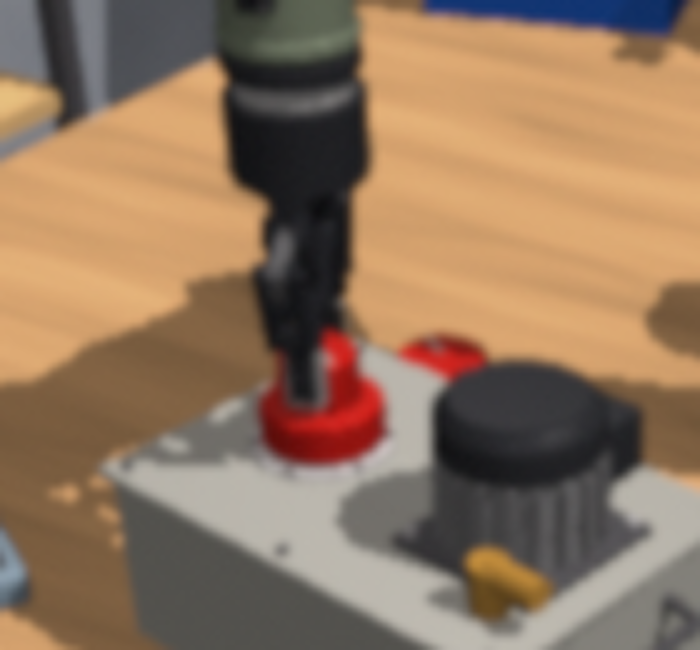

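Request:
play_rows([
  [[0,0,-0.02],[0,0,-0.13],1],
  [[0,0,-0.03],[0,0,-0.26],1],
  [[0,0,-0.05],[0,0,-0.39],1],
  [[0,0,-0.07],[0,0,-0.52],1],
  [[0,0,-0.08],[0,0,-0.65],1],
  [[0,0,-0.1],[0,0,-0.78],1],
  [[0,0,-0.12],[0,0,-0.91],1],
  [[0,0,-0.13],[0,0,-1.04],1],
  [[0,0,-0.15],[0,0,-1.17],1],
  [[0,0,-0.17],[0,0,-1.3],1],
  [[0,0,-0.18],[0,0,-1.43],1],
  [[0,0,-0.2],[0,0,-1.56],1],
  [[0,0,-0.22],[0,0,-1.69],1],
  [[0,0,-0.23],[0,0,-1.82],1],
  [[0,0,-0.25],[0,0,-1.95],1],
  [[0,0,-0.25],[0,0,-1.95],1],
])

```text
clock: 5.55
position: [0.4823, -0.2852, 0.1631]
tool_rot: [-0.001, 0.922, 0.387, -0.0]
force: [0.2, -0.1, -0.8]
width: 0.0448
```

```bash
python3 -c "
from h import *
go(.4825,-.2855,.158);print(status.get_state()['wrist_torque'])
crop(snap('scene','s4'),200,90,340,220,5,'s4c')"
```

```text
pos [ 0.4823 -0.2852  0.1631] yaw 0.796 q [-0.688  0.241  1.647  0.     1.255  0.086] F [ 0.2 -0.1 -0.8] w 0.0448 t 5.55
shift cm [-0.01  0.04  0.51] turn [-0.001  0.    -0.   ]
[-0.02008722 -0.00754764 -0.0038668 ]
```

View pics/s4c.png

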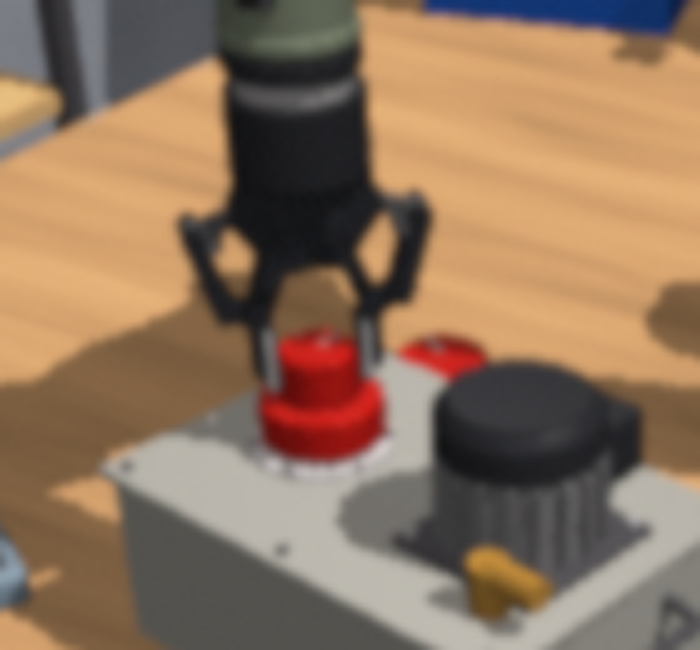

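The white line has moved to the back of the knob, and the neck's white ring shows under the skirt, so the cap is turning and climbing with almost no force. I'll go on.

Request:
play_rows([
  [[0,0,-0.02],[0,0,-0.14],1],
  [[0,0,-0.04],[0,0,-0.28],1],
  [[0,0,-0.05],[0,0,-0.42],1],
  [[0,0,-0.07],[0,0,-0.56],1],
  [[0,0,-0.09],[0,0,-0.7],1],
  [[0,0,-0.11],[0,0,-0.84],1],
  [[0,0,-0.12],[0,0,-0.98],1],
  [[0,0,-0.14],[0,0,-1.12],1],
  [[0,0,-0.16],[0,0,-1.26],1],
  [[0,0,-0.18],[0,0,-1.4],1],
  [[0,0,-0.2],[0,0,-1.54],1],
  [[0,0,-0.21],[0,0,-1.68],1],
  [[0,0,-0.21],[0,0,-1.68],1],
])

```text
clock: 6.9
position: [0.4824, -0.2853, 0.1655]
tool_rot: [-0.0, 0.327, 0.945, 0.0]
force: [-0.3, -0.6, -1.0]
width: 0.0448
```

Request:
play_rows([
  [[0,0,-0.02],[0,0,-0.14],1],
  [[0,0,-0.04],[0,0,-0.28],1],
  [[0,0,-0.05],[0,0,-0.42],1],
  [[0,0,-0.07],[0,0,-0.56],1],
  [[0,0,-0.09],[0,0,-0.7],1],
  [[0,0,-0.11],[0,0,-0.84],1],
  [[0,0,-0.12],[0,0,-0.94],1],
  [[0,0,-0.12],[0,0,-0.94],1],
])

```text
clock: 7.7
position: [0.4825, -0.2854, 0.1668]
tool_rot: [-0.0, -0.135, 0.991, 0.0]
force: [-0.4, -0.6, -1.0]
width: 0.0452
```

```bash
python3 -c "
from h import *
go(.4825,-.2855,.158);print(status.get_state()['wrist_torque'])
crop(snap('scene','s5'),200,90,340,220,5,'s5c')"
```

```text
pos [ 0.4825 -0.2854  0.1668] yaw -2.87 q [-0.689  0.238  1.644 -0.     1.261 -2.531] F [-0.4 -0.6 -1. ] w 0.0452 t 7.7
shift cm [ 0.   -0.01  0.88] turn [ 0. -0. -0.]
[0.0426116  0.02535652 0.06993074]
```

View pics/s5c.png

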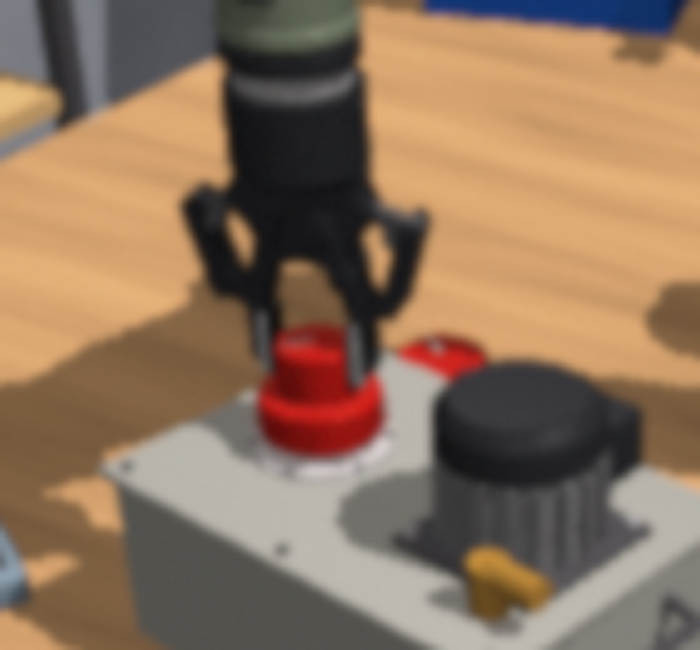

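```bash
python3 -c "
from h import *
z=.1845+.007
c=[.4825,-.2855]
for a in (.38,5.54,5.0,4.5):
  zz=.1845 if a==.38 else z
  print(a,[(np.array(proj('scene',[c[0]+r*np.cos(a),c[1]+r*np.sin(a),zz]))-(200,90))*5+2 for r in (0,.02)])
im=cv2.imread('pics/s5.png'); crop(im,246,145,284,190,15,'s5d')
crop(cv2.imread('pics/s4.png'),246,145,284,190,15,'s4d')
"
```

```text
0.38 [array([315.87632771, 346.89169122]), array([306.1896841 , 364.22909271])]
5.54 [array([314.89969663, 335.69057051]), array([278.79251863, 340.53587646])]
5.0 [array([314.89969663, 335.69057051]), array([280.7811457 , 331.34273447])]
4.5 [array([314.89969663, 335.69057051]), array([291.23099687, 323.98928585])]
```

View pics/s5d.png

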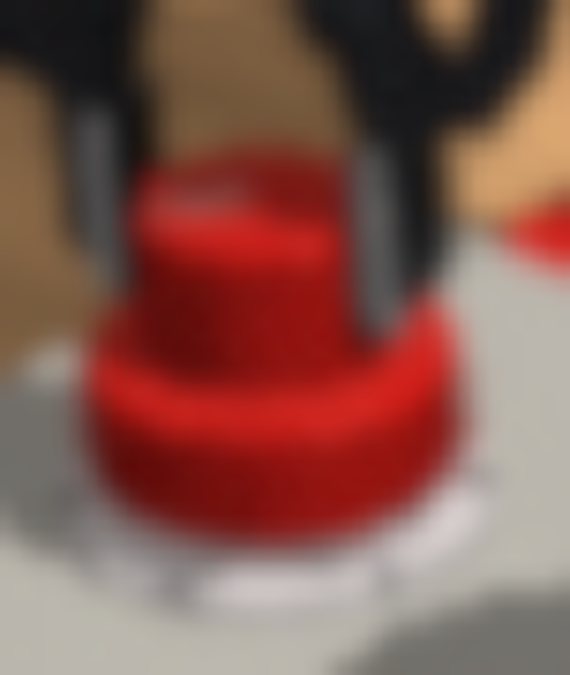

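The white line now points left and slightly down in the scene view, as predicted for a yaw of 5.54 (about 5.7 rad past the tank's x). That means the thread should be released, so I'll lift gently.

Request:
play_rows([
  [[0,0,-0.1],[0,0,0],1],
  [[0,0,-0.2],[0,0,0],1],
  [[0,0,-0.3],[0,0,0],1],
  [[0,0,-0.4],[0,0,0],1],
])

```text
clock: 8.15
position: [0.4827, -0.2855, 0.1711]
tool_rot: [0.0, -0.137, 0.991, -0.0]
force: [-0.4, 0.2, -1.5]
width: 0.0451
```

```bash
python3 -c "
from h import *
go(.4825,-.2855,.158);crop(snap('scene','s6'),246,135,284,190,10,'s6d')"
```

```text
pos [ 0.4827 -0.2855  0.1711] yaw -2.866 q [-0.688  0.233  1.639 -0.     1.269 -2.535] F [-0.4  0.2 -1.5] w 0.0451 t 8.15
shift cm [0.02 0.01 1.31] turn [-0.  0. -0.]
```

View pics/s6d.png

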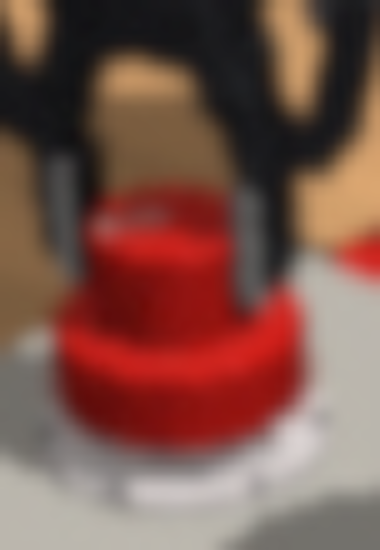

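Free: the lift takes only about 1.5 N. I'll raise it clear with a firmer grip.

Request:
play_rows([
  [[0,0,-0.5],[0,0,0],1],
  [[0,0,-1],[0,0,0],1],
  [[0,0,-1.6],[0,0,0],1],
  [[0,0,-2.5],[0,0,0],1],
  [[0,0,-4],[0,0,0],1],
  [[0,0,-6],[0,0,0],1],
  [[0,0,-8],[0,0,0],1],
  [[0,0,-10],[0,0,0],1],
  [[0,0,-12],[0,0,0],1],
  [[0,0,-13],[0,0,0],1],
  [[0,0,-13],[0,0,0],1],
], newtons=40)

```text
clock: 9.3
position: [0.4836, -0.2863, 0.3039]
tool_rot: [0.002, -0.138, 0.99, -0.002]
force: [1.3, 0.4, -0.5]
width: 0.044
```

```bash
python3 -c "
from h import *
go(.4823,.160,.30,.3)
snap('scene','s7');crop(snap('top','t7'),340,120,500,250,4,'t7c')"
```

```text
pos [ 0.4836 -0.2863  0.3039] yaw -2.865 q [-0.688  0.129  1.482  0.     1.526 -2.535] F [ 1.3  0.4 -0.5] w 0.044 t 9.3
shift cm [-12.04  42.98   0.24] turn [0.005 0.007 3.118]
```

View pics/s7.png

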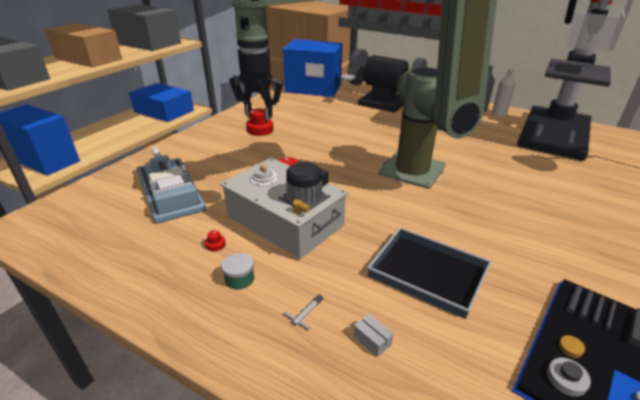

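The cap hangs clean from the gripper, and the strainer's brass bar is still in the neck at scene pixel (263,169). Next, move the cap to the tray.

```bash
python3 -c "
from h import *
go(.485,.274,.304,1.57)"
```

```text
pos [ 0.4825 -0.2854  0.3007] yaw -2.865 q [-0.688  0.131  1.486  0.     1.525 -2.535] F [-1.   0.1 -1.6] w 0.0445 t 9.4
shift cm [-15.5   53.75  -0.31] turn [ 0.    -0.     1.848]
```

Request:
play_rows([
  [[-0.5,1.8,0],[0,0,0.1],1],
  [[-1.5,5.3,0],[0,0,0.2],1],
  [[-2.6,9,0],[0,0,0.3],1],
  [[-3.7,12.8,0],[0,0,0.45],1],
  [[-4.8,16.6,0],[0,0,0.6],1],
  [[-5.9,20.4,0],[0,0,0.7],1],
  [[-7,24.2,0],[0,0,0.85],1],
  [[-8.1,28,0],[0,0,1.0],1],
  [[-9.2,31.8,0],[0,0,1.1],1],
  [[-10.3,35.6,0],[0,0,1.25],1],
  [[-11.4,39.4,0],[0,0,1.4],1],
  [[-12.5,43.2,0],[0,0,1.5],1],
  [[-13.6,47,0],[0,0,1.65],1],
  [[-14.6,50.5,0],[0,0,1.75],1],
  [[-15.2,52.8,0],[0,0,1.85],1],
  [[-15.5,53.7,0],[0,0,1.85],1],
  [[-15.5,53.7,0],[0,0,1.85],1],
  [[-15.5,53.7,0],[0,0,1.85],1],
])

```text
clock: 11.2
position: [0.4852, 0.2723, 0.3002]
tool_rot: [0.0, 0.708, 0.706, -0.001]
force: [-0.0, 0.2, -0.5]
width: 0.0449
```

```bash
python3 -c "
from h import *
snap('top','t8');im=snap('scene','s8');crop(im,330,60,530,210,4,'s8c')
go(.485,.274,.04,1.57)"
```

```text
pos [0.4855 0.272  0.3007] yaw 1.567 q [ 3.550e-01  1.220e-01  1.496e+00 -1.000e-03  1.524e+00  3.590e-01] F [ 0.7 -0.4 -0.8] w 0.0446 t 11.3
shift cm [ 0.22 -0.04 26.07] turn [-0.     0.001 -0.003]
```

View pics/s8.png

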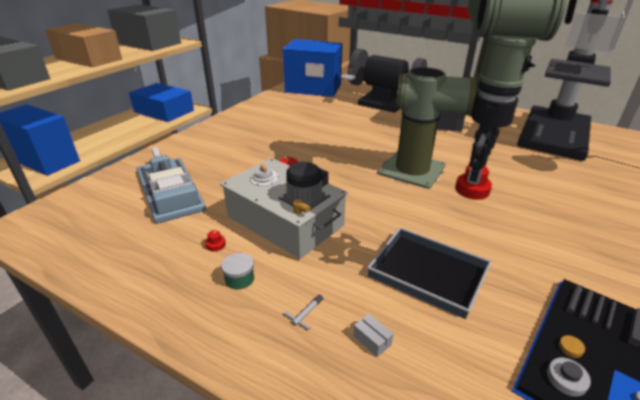

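View pics/t8.png

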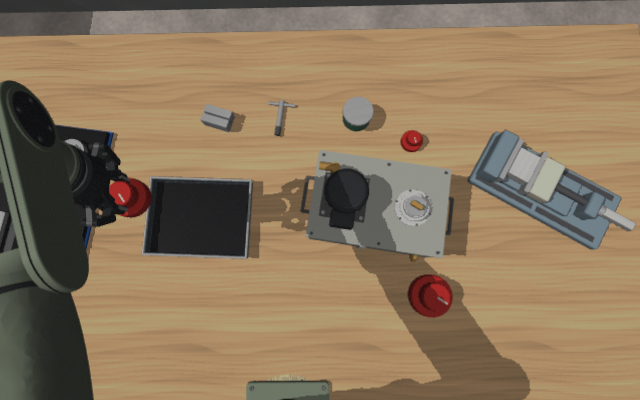

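Request:
play_rows([
  [[0.2,0,3],[0,0,0],1],
  [[0.2,0,7],[0,0,0],1],
  [[0.2,0,11],[0,0,0],1],
  [[0.2,0,15],[0,0,0],1],
  [[0.2,0,19],[0,0,0],1],
  [[0.2,0,22],[0,0,0],1],
  [[0.2,0,24],[0,0,0],1],
  [[0.2,0,25.2],[0,0,0],1],
  [[0.2,0,25.7],[0,0,0],1],
  [[0.2,0,25.9],[0,0,0],1],
  [[0.2,0,25.9],[0,0,0],1],
])

```text
clock: 12.4
position: [0.4864, 0.2755, 0.043]
tool_rot: [0.0, 0.708, 0.706, 0.001]
force: [0.7, 0.5, -1.0]
width: 0.0449
```

```bash
python3 -c "
from h import *
go(.485,.274,.036,1.57)
im=snap('scene','s9');crop(im,350,200,510,320,5,'s9c')"
```

```text
pos [0.4864 0.2755 0.043 ] yaw 1.568 q [ 0.361  0.398  1.727 -0.     1.014  0.364] F [ 0.7  0.5 -1. ] w 0.0449 t 12.4
shift cm [-0.15 -0.14  0.7 ] turn [ 0.002 -0.001 -0.002]
```

View pics/s9c.png

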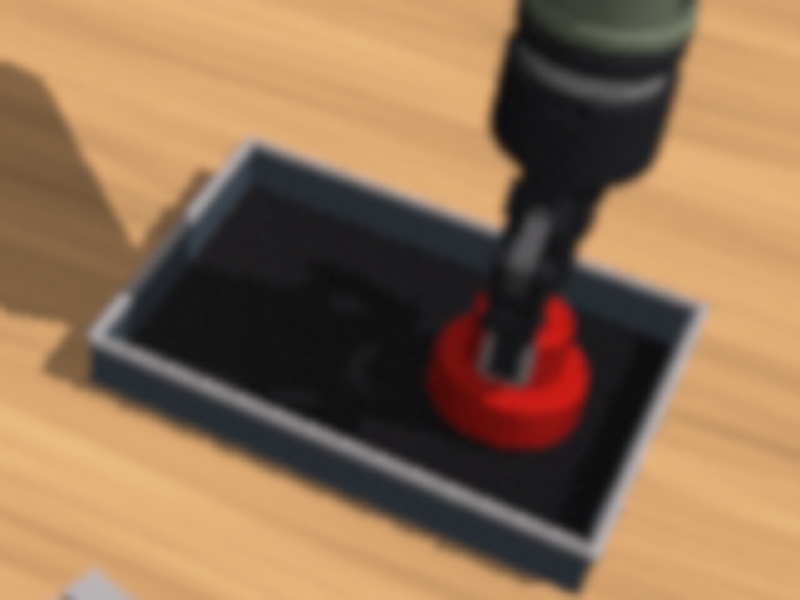

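Request:
play_rows([
  [[0,0,0.15],[0,0,0],1],
  [[0,0,0.3],[0,0,0],1],
  [[0,0,0.45],[0,0,0],1],
  [[0,0,0.45],[0,0,0],1],
])

```text
clock: 12.85
position: [0.4852, 0.2754, 0.0373]
tool_rot: [-0.0, 0.708, 0.706, -0.0]
force: [0.4, -0.2, -0.9]
width: 0.0451
```

Request:
play_rows([
  [[0,0,0.1],[0,0,0],1],
  [[0,0,0.2],[0,0,0],1],
  [[0,0,0.2],[0,0,0],1],
])

```text
clock: 13.15
position: [0.4854, 0.2754, 0.0357]
tool_rot: [0.0, 0.708, 0.706, -0.0]
force: [-0.5, -1.4, 2.8]
width: 0.0445
```

Contact (+2.8 N). Next, open and retreat upwards.

Request:
play_rows([
  [[0,0,0],[0,0,0],0.2],
  [[0,0,0],[0,0,0],-0.3],
  [[0,0,0],[0,0,0],-1],
  [[0,0,0],[0,0,0],-1],
  [[0,0,0],[0,0,0],-1],
  [[0,0,-2],[0,0,0],-1],
  [[0,0,-5],[0,0,0],-1],
  [[0,0,-10],[0,0,0],-1],
  [[0,0,-15],[0,0,0],-1],
  [[0,0,-20],[0,0,0],-1],
  [[0,0,-25],[0,0,0],-1],
])

```text
clock: 14.25
position: [0.4849, 0.2753, 0.2875]
tool_rot: [0.0, 0.708, 0.706, 0.0]
force: [1.1, 0.4, 0.4]
width: 0.0854
```

```bash
python3 -c "
from h import *
im=snap('scene','s10');crop(im,350,200,510,320,5,'s10c')
im=snap('top','t10');crop(im,330,150,460,250,6,'t10c'); crop(im,390,185,440,230,14,'t10d')
go(.4825,-.2855,.30,1.57)"
```

```text
pos [0.4898 0.2772 0.2955] yaw 1.568 q [0.361 0.126 1.503 0.    1.495 0.364] F [ 1.1 -0.1  0.6] w 0.0856 t 14.35
shift cm [-56.27  -0.56  -0.83] turn [ 0.017 -0.007 -0.002]
```

View pics/s10c.png

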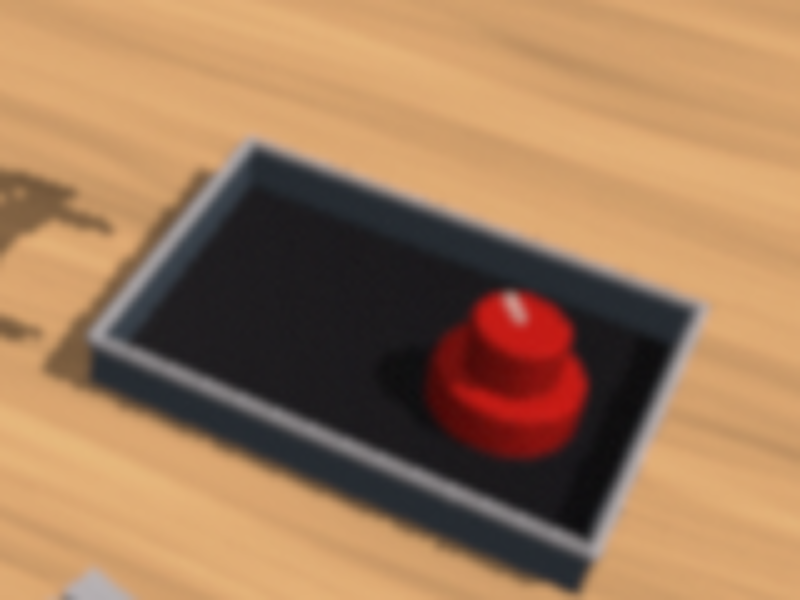

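View pics/t10d.png

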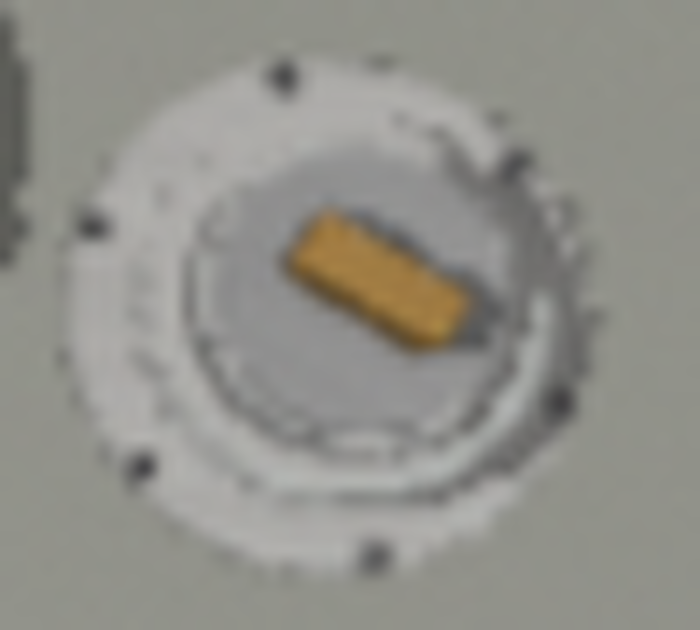

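The cap stands knob up in the tray. The strainer bar is visible: centre at crop (381,273), which is top-view pixel (416.7,204). Next I compute its pose.

```bash
python3 - <<'E'
from h import *
im=cv2.imread("pics/t10.png"); h=cv2.cvtColor(im,cv2.COLOR_BGR2HSV)
m=((h[:,:,0]>8)&(h[:,:,0]<28)&(h[:,:,1]>120)).astype(np.uint8); m[:185]=0;m[230:]=0;m[:,:395]=0;m[:,440:]=0
print(m.sum(),cv2.minAreaRect(np.argwhere(m)[:,::-1].astype(np.float32)))
g=lambda x,y:onz("top",(x+.5)/14-.5+390,(y+.5)/14-.5+185,.1645)
c=g(381,273); a=g(310,235);b=g(452,315); print(c,np.arctan2(*(b-a)[1::-1]), np.linalg.norm(b-a))
print("flange c",onz("top",(365+.5)/14-.5+390,(300+.5)/14-.5+185,.1505))
yb=np.arctan2(*(b-a)[1::-1])
for k in (0,np.pi): go(c[0],c[1],.25,yb+k)
E
```

```text
57 ((416.5882263183594, 204.85293579101562), (11.833402633666992, 4.630461692810059), 30.963754653930664)
[ 0.48305166 -0.28542217  0.1645    ] -2.117198330216641 0.02411121317329408
flange c [ 0.48117325 -0.28620399  0.1505    ]
pos [0.4898 0.2772 0.2955] yaw 1.568 q [0.361 0.126 1.503 0.    1.495 0.364] F [ 1.1 -0.1  0.6] w 0.0856 t 14.35
shift cm [-56.29  -0.59   4.17] turn [ 0.015  0.02  -2.598]
pos [0.4898 0.2772 0.2955] yaw 1.568 q [0.361 0.126 1.503 0.    1.495 0.364] F [ 1.1 -0.1  0.6] w 0.0856 t 14.35
shift cm [-56.29  -0.59   4.17] turn [ 0.015 -0.011  0.544]
```

Request:
play_rows([
  [[-2,0,0],[0,0,0.03],-1],
  [[-6,0,0],[0,0,0.06],-1],
  [[-10,0,0],[0,0,0.1],-1],
  [[-14,0,0],[0,0,0.14],-1],
  [[-18.5,0,0],[0,0,0.18],-1],
  [[-23,-0.1,0],[0,0,0.22],-1],
  [[-27.5,-0.1,0],[0,0,0.26],-1],
  [[-32,-0.1,0],[0,0,0.3],-1],
  [[-36.5,-0.1,0],[0,0,0.35],-1],
  [[-41,-0.2,0],[0,0,0.4],-1],
  [[-45,-0.2,0],[0,0,0.45],-1],
  [[-49,-0.2,0],[0,0,0.5],-1],
  [[-52.5,-0.2,0],[0,0,0.54],-1],
  [[-55,-0.2,0],[0,0,0.54],-1],
  [[-56.1,-0.2,0],[0,0,0.54],-1],
  [[-56.1,-0.2,0],[0,0,0.54],-1],
  [[-56.1,-0.2,0],[0,0,0.54],-1],
])

```text
clock: 16.05
position: [0.4816, -0.2845, 0.2851]
tool_rot: [-0.001, 0.871, 0.492, 0.0]
force: [1.2, -0.1, -0.1]
width: 0.0856
```

```bash
python3 -c "
from h import *
im=snap('top','t11')
im=snap('scene','s11');crop(im,200,70,360,220,4,'s11c')
go(.4830,-.2855,.147,1.024)"
```

```text
pos [ 0.4818 -0.2841  0.2854] yaw 1.029 q [-0.688  0.136  1.511  0.     1.495 -0.146] F [-0.1 -1.4  1. ] w 0.0854 t 16.15
shift cm [-0.07  0.18 13.84] turn [-0.    -0.001  0.005]
```

View pics/s11c.png

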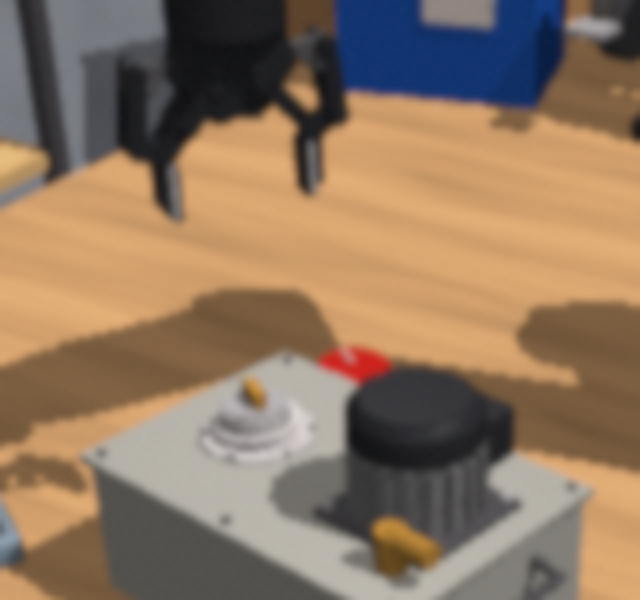

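Request:
play_rows([
  [[-0.1,0.2,3],[0,0,0],-1],
  [[-0.1,0.2,6],[0,0,0],-1],
  [[-0.1,0.2,9],[0,0,0],-1],
  [[-0.1,0.2,11.5],[0,0,0],-0.3],
  [[-0.1,0.2,12.8],[0,0,0],0],
  [[-0.1,0.2,13.2],[0,0,0],0.2],
  [[-0.1,0.2,13.2],[0,0,0],0.2],
], newtons=25)

```text
clock: 16.85
position: [0.4832, -0.2871, 0.1538]
tool_rot: [0.0, 0.871, 0.492, 0.0]
force: [-0.2, 0.3, 0.3]
width: 0.0342
```

```bash
python3 -c "
from h import *
im=snap('scene','s12');crop(im,220,120,310,200,8,'s12c')
go(.4830,-.2855,.153,1.024)"
```

```text
pos [ 0.4837 -0.2877  0.1547] yaw 1.028 q [-0.69   0.254  1.651  0.     1.235 -0.148] F [ 0.5 -0.5 -0.9] w 0.0346 t 16.9
shift cm [ 0.15 -0.17  0.17] turn [0.002 0.    0.004]
```

View pics/s12c.png

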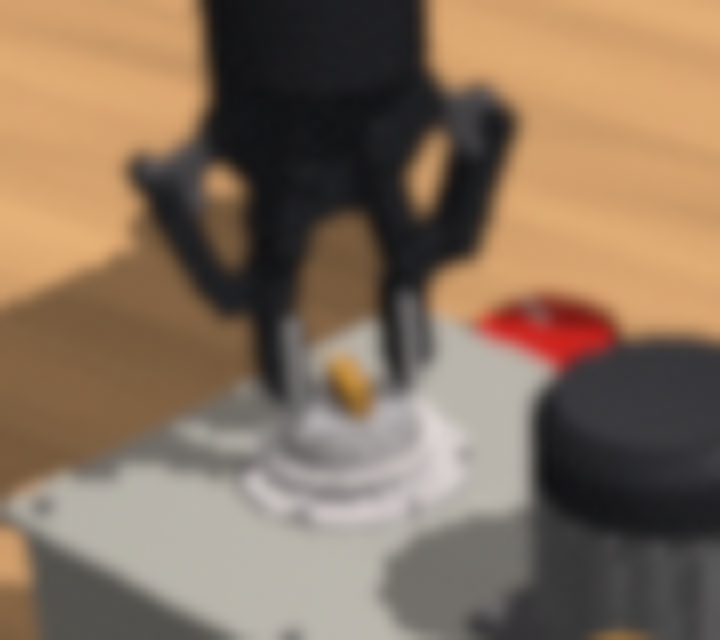

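Request:
play_rows([
  [[0,0,0],[0,0,0],0.2],
  [[0,0,0],[0,0,0],0.2],
])

```text
clock: 17.1
position: [0.4837, -0.2881, 0.155]
tool_rot: [0.001, 0.871, 0.492, 0.001]
force: [-0.1, 0.8, 0.5]
width: 0.034
```

Request:
play_rows([
  [[0.1,-0.1,0.1],[0,0,0],0.2],
  [[0.1,-0.1,0.1],[0,0,0],0.5],
  [[0.1,-0.1,0.1],[0,0,0],1],
  [[0.1,-0.1,0.1],[0,0,0],1],
  [[0.1,-0.1,0.1],[0,0,0],1],
  [[0.1,-0.1,0.1],[0,0,0],1],
], newtons=30)

```text
clock: 17.7
position: [0.4826, -0.2862, 0.1527]
tool_rot: [0.0, 0.871, 0.492, 0.0]
force: [-1.3, -0.6, 2.6]
width: 0.0093
```

```bash
python3 -c "
from h import *
im=snap('scene','s13');crop(im,220,120,310,200,8,'s13c')
go(.4830,-.2855,.153,1.024);print(status.get_state()['wrist_torque'])"
```

```text
pos [ 0.4826 -0.2863  0.1527] yaw 1.028 q [-0.69   0.254  1.655 -0.     1.233 -0.146] F [0.1 0.6 2. ] w 0.009 t 17.75
shift cm [ 0.09 -0.01 -0.03] turn [0.    0.    0.004]
[-0.02429584  0.04770101  0.00670787]
```

View pics/s13c.png

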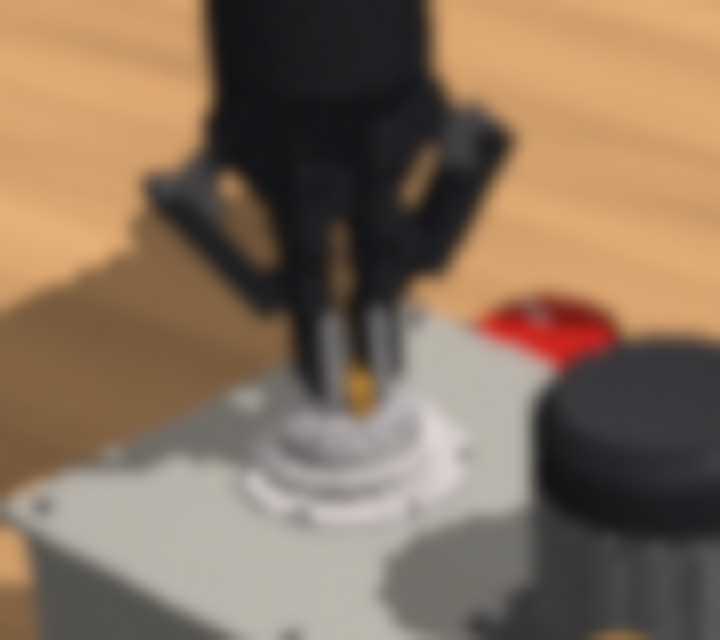

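The bar is gripped (opening 9 mm, forces small). I'll lift slowly.

Request:
play_rows([
  [[0,0,-0.3],[0,0,0],1],
  [[0,0,-0.6],[0,0,0],1],
  [[0,0,-1],[0,0,0],1],
  [[0,0,-1.4],[0,0,0],1],
  [[0,0,-1.8],[0,0,0],1],
], newtons=40)

```text
clock: 18.25
position: [0.4826, -0.2861, 0.1708]
tool_rot: [0.0, 0.871, 0.492, 0.0]
force: [0.9, -0.5, -0.7]
width: 0.0084
```

Request:
play_rows([
  [[0,0,-0.5],[0,0,0],1],
  [[0,0,-1],[0,0,0],1],
  [[0,0,-1.5],[0,0,0],1],
  [[0,0,-2],[0,0,0],1],
  [[0,0,-2.5],[0,0,0],1],
  [[0,0,-3],[0,0,0],1],
  [[0,0,-4],[0,0,0],1],
  [[0,0,-6],[0,0,0],1],
  [[0,0,-8],[0,0,0],1],
  [[0,0,-10],[0,0,0],1],
  [[0,0,-12],[0,0,0],1],
  [[0,0,-14],[0,0,0],1],
  [[0,0,-14.5],[0,0,0],1],
  [[0,0,-14.5],[0,0,0],1],
])

```text
clock: 19.65
position: [0.483, -0.2865, 0.3169]
tool_rot: [0.001, 0.871, 0.492, 0.001]
force: [-0.5, 0.2, -0.1]
width: 0.0087
```

```bash
python3 -c "
from h import *
im=snap('scene','s14');crop(im,200,40,360,190,4,'s14c')
go(.48,.164,.315,1.57)"
```

```text
pos [ 0.4824 -0.286   0.3154] yaw 1.028 q [-0.689  0.124  1.464  0.     1.553 -0.147] F [-0.6  0.5 -0.8] w 0.0091 t 19.7
shift cm [ 38.4  -23.46   0.04] turn [ 0.    -0.    -0.542]
```

View pics/s14c.png

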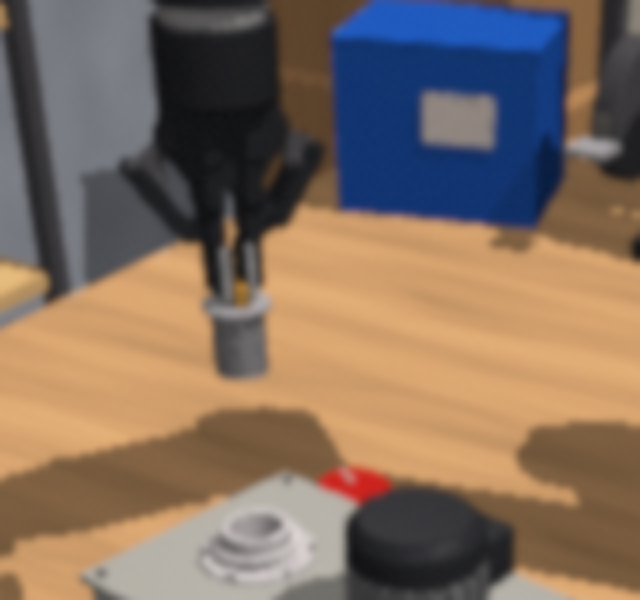

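The strainer is out and upright. Traverse to the tray's -y half.

Request:
play_rows([
  [[1.2,-0.7,0],[0,0,-0.03],1],
  [[4,-2.4,0],[0,0,-0.08],1],
  [[7,-4.3,0],[0,0,-0.12],1],
  [[10.3,-6.3,0],[0,0,-0.16],1],
  [[13.6,-8.3,0],[0,0,-0.2],1],
  [[16.9,-10.3,0],[0,0,-0.24],1],
  [[20.2,-12.3,0],[0,0,-0.28],1],
  [[23.5,-14.4,0],[0,0,-0.33],1],
  [[26.8,-16.4,0],[0,0,-0.38],1],
  [[30,-18.3,0],[0,0,-0.43],1],
  [[33,-20.2,0],[0,0,-0.48],1],
  [[35.8,-21.9,0],[0,0,-0.54],1],
  [[37.6,-23,0],[0,0,-0.54],1],
  [[38.4,-23.5,0],[0,0,-0.54],1],
  [[38.4,-23.5,0],[0,0,-0.54],1],
  [[38.4,-23.5,0],[0,0,-0.54],1],
])

```text
clock: 21.3
position: [0.4793, 0.1636, 0.3149]
tool_rot: [-0.0, 0.708, 0.706, -0.001]
force: [0.5, -0.0, -0.7]
width: 0.0086
```

Request:
play_rows([
  [[0,0,3],[0,0,0],1],
  [[0,0,7],[0,0,0],1],
  [[0,0,11],[0,0,0],1],
  [[0,0,15],[0,0,0],1],
  [[0,0,19],[0,0,0],1],
  [[0,0,22],[0,0,0],1],
  [[0,0,24],[0,0,0],1],
  [[0,0,25],[0,0,0],1],
  [[0,0,25.2],[0,0,0],1],
  [[0,0,25.2],[0,0,0],1],
  [[0,0,25.2],[0,0,0],1],
])

```text
clock: 22.4
position: [0.4812, 0.164, 0.065]
tool_rot: [0.001, 0.708, 0.706, 0.001]
force: [-0.1, -0.3, -0.3]
width: 0.0086
```

```bash
python3 -c "
from h import *
im=snap('scene','s15');crop(im,350,200,510,320,5,'s15c')
go(.48,.164,.0537,1.57)"
```

```text
pos [0.4812 0.1642 0.0651] yaw 1.568 q [ 0.158  0.272  1.846 -0.     1.021  0.162] F [-0.8  1.9 -0.8] w 0.009 t 22.45
shift cm [-0.02 -0.12  1.14] turn [ 0.003 -0.    -0.002]
```

View pics/s15c.png

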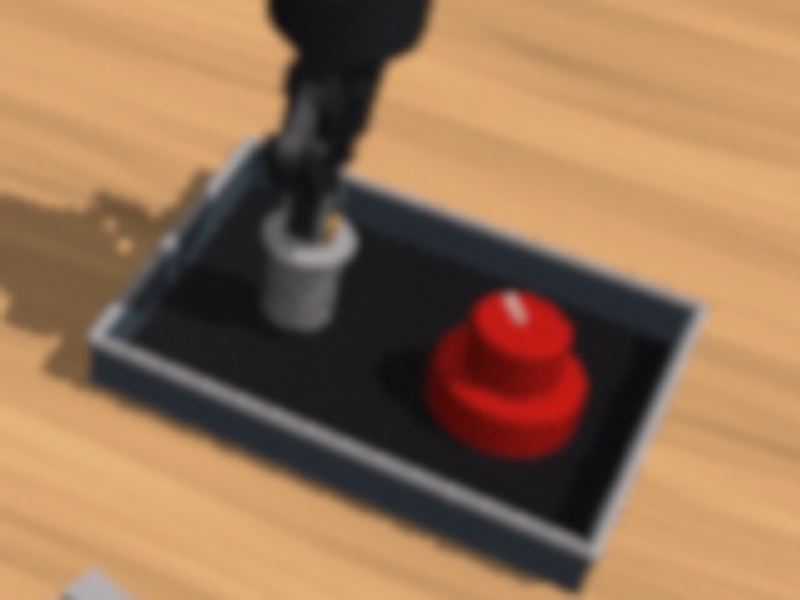

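Request:
play_rows([
  [[0,0,0.3],[0,0,0],1],
  [[0,0,0.6],[0,0,0],1],
  [[0,0,0.8],[0,0,0],1],
  [[0,0,0.9],[0,0,0],1],
  [[0,0,0.9],[0,0,0],1],
])

```text
clock: 22.95
position: [0.4795, 0.1641, 0.0542]
tool_rot: [-0.0, 0.708, 0.706, -0.0]
force: [-0.5, 0.5, -0.6]
width: 0.0089
```

Request:
play_rows([
  [[0,0,0.1],[0,0,0],1],
  [[0,0,0.2],[0,0,0],1],
  [[0,0,0.2],[0,0,0],1],
])

```text
clock: 23.25
position: [0.4801, 0.1642, 0.0538]
tool_rot: [0.0, 0.708, 0.706, 0.0]
force: [-2.4, -1.6, 8.0]
width: 0.0088
```

Request:
play_rows([
  [[0,0,-0.05],[0,0,0],0.7],
  [[0,0,-0.05],[0,0,0],0.4],
  [[0,0,-0.05],[0,0,0],0.1],
  [[0,0,-0.05],[0,0,0],-0.2],
  [[0,0,-0.05],[0,0,0],-0.2],
  [[0,0,-1],[0,0,0],-0.2],
  [[0,0,-3],[0,0,0],-0.2],
  [[0,0,-7],[0,0,0],-0.5],
  [[0,0,-12],[0,0,0],-1],
  [[0,0,-17],[0,0,0],-1],
  [[0,0,-21],[0,0,0],-1],
  [[0,0,-21],[0,0,0],-1],
  [[0,0,-21],[0,0,0],-1],
])

```text
clock: 24.55
position: [0.4805, 0.1642, 0.2645]
tool_rot: [0.001, 0.708, 0.706, 0.002]
force: [-0.1, -0.1, -0.6]
width: 0.0853
```

```bash
python3 -c "
from h import *
im=snap('scene','s16');crop(im,350,200,510,320,5,'s16c');snap('top','t16')
go(.48,.164,.0537,1.57)
print('strainer top/bottom px',proj('scene',[.48,.164,.0655]),proj('scene',[.48,.164,.004]))"
```

```text
pos [0.4787 0.1639 0.2613] yaw 1.568 q [ 0.159  0.037  1.668 -0.     1.439  0.162] F [-0.6 -0.  -0.1] w 0.0854 t 24.65
shift cm [2.000e-02 1.800e-01 2.076e+01] turn [-0.002  0.    -0.002]
strainer top/bottom px (np.float64(411.3781877802065), np.float64(244.90005253405613)) (np.float64(408.22820658192336), np.float64(262.94229736872796))
```

View pics/s16c.png

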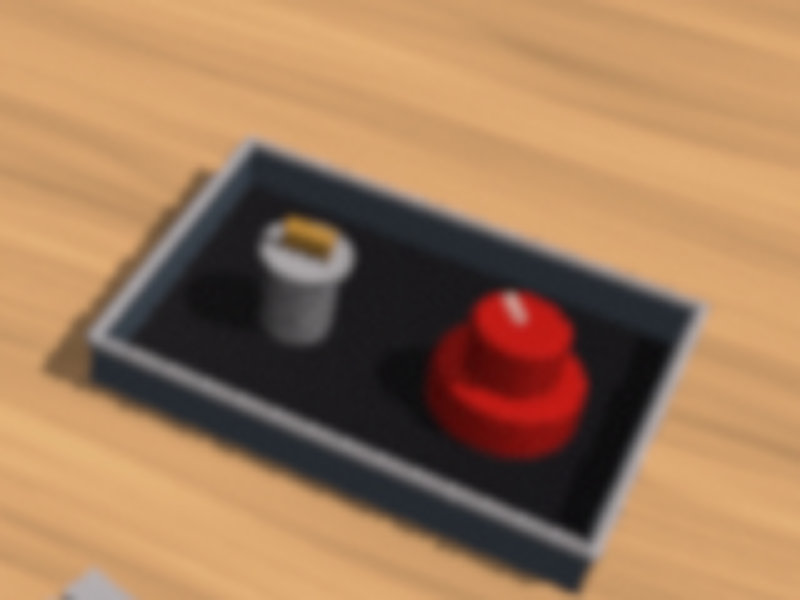

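View pics/t16.png

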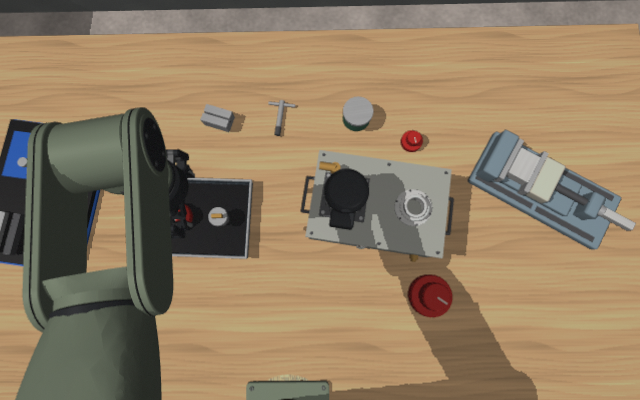

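Both stand upright in the tray, the neck is empty, and the bystanders are where they were. The gripper is clear, so I'll hand in.

```bash
python3 -c "
from bench import sign_off
print(sign_off())"
```

```text
the job is handed in; nothing more can be done
None
```

The job is done and handed in at about 24.7 s of the 70 s allowed; no verdict was reported.

- **Cap:** I unscrewed the middle-sized red cap 5.17 rad anticlockwise in one grip, raising the arm with the thread. The wrist force read about 1 N at the checks while turning and 1.5 N on the lift. It first peaked at 6.4 N when the fingers closed on the knob. The cap stands knob up in the tray's +y half.
- **Strainer:** I lifted it straight out of the neck by its brass bar with under 1 N read on the way. It stands upright in the tray's -y half; setting it down read 8 N.

The last pictures show both pieces upright and clear of the tray walls, the neck empty, and the chuck key, V-block and tin at their starting pixels. The gripper was open and more than 15 cm above both.

Two checks disagreed slightly. The measured tool position wandered by 2 to 5 mm from the commanded one just after moves. Just before the strainer grip it differed by about 2.5 mm, so I corrected by about half before closing. The tray also measured about 5 mm too long in the picture. Neither affected the result that I could see.

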